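# Ring for the valuer and show the shaker's strainer

## Robot

A 6-joint arm with a two-finger parallel gripper is mounted at the origin on the work surface. World frame = base frame: x ahead of the robot, y to its left, z up, the work surface at z = 0. Lengths are in m, angles in rad, forces in N, time in s.
With the tool pointing down it reaches from about 0.25 to 0.725 m from the base axis. Payload 4 kg.
Tool frame: the origin (TCP) lies on the centre line of the jaws, within the pads' length; the fingertips stand 17 mm ahead of it and the grasp point (between the pads) lies 2 mm behind it; z points along the fingers, y is the line along which they close (so a half turn about z gives the same grasp; the last joint's range is limited). The gripper opens to 85 mm and grips with 20 to 120 N. Pads are 22 mm wide; open, the fingers measure 114 mm over their backs; the gripper's body (76 mm by 85 mm) begins 54 mm behind the grasp point. The pads swing forward as they close: fully open they stand 13 mm farther back than shut.
Start: joints at [1.321, 0.241, 0.005, 1.335, 0, 1.571], TCP at [0.124, 0.484, 0.248] pointing down, gripper open.
Joint ranges: [-2.72, 2.72], [-1.05, 1.87], [-1.09, 1.28], [-1.99, 2.15], [-1.42, 1.44], [-3.14, 3.14]. Speed limits (rad/s): [2.79, 2.79, 3.14, 3.14, 3.14, 3.14].

## Interface

Orientations are given as a unit quaternion [x, y, z, w].
In Python, from workcell import get_obs, imaging, order gives the robot as it stands.
- The arm moves only by the tool apply_moves, never from a script. Its argument "targets" is a list that holds one entry, the list of rows, each a list of 5 numbers: the shift along the world's x, y, z in units of 40 mm (1.0 is 40 mm), then the turn about the world's z in degrees, then the gripper command: -1 is shut, 1 is fully open, values between are in proportion. In form: [[[dx, dy, dz, turn, fingers], ...]]. A call has 1 to 8 rows; each row shifts and turns the commanded pose from where the row before left it; what a row does not reach is not made up. A row lasts 1/12 s, in which the tool goes at most 41.7 mm and 7.16 degrees, less where a joint would pass 70% of its speed; a pose out of reach is approached as far as the arm can. A call is refused whole if a number of a shift passes 1 or a number of a turn 7.16, either way. A call with a gripper value outside its range is refused whole. The fingers move at their own pace and stop on an object; the grip force is fixed at half the most. Time passes only in rows, so rows that do not move let the fingers close. It gives the time, the measured TCP pose, the force, the opening and the grip force at its end, in the units of the state.
- get_obs(): the state, without advancing time (a new reading comes with each control period).
- imaging.camera(name): name is "scene" or "top"; returns (picture, depth): 384x512x3 uint8, blue, green, red; 384x512 float32, m along the optical axis (not along the pixel's ray), 0 where there is no reading.
- imaging.get_calibration(name): a dict with "camera_matrix" (3x3 intrinsics, pixels), "eye" and "rotation" of the camera in the world. Camera axes: x right, y down, z forward; pixel columns grow to the right and rows downward; lengths in m; the calibration is good to about 2 mm. A picture is of the moment at which its call begins. get_calibration takes no time and is no camera call.
- order.job_done(): hands the job in; it is judged then, once.
The state is a dict: "clock": time; "joint_pos": joint angles; "joint_vel": joint speeds; "tau": joint torques, N m; "eef_pos": TCP position; "tool_rot": TCP orientation; "ft_force": force on the tool from outside, world axes, zero at the start; "ft_torque": the same for the moment, N m; "grip_width": finger opening in m; "grasp_force": force on a finger pad.
Only numpy, scipy, OpenCV 4.12 (cv2) and the standard library are available. Lean on these libraries where they do the work, as an engineer would, in place of code of your own. Each camera call takes 0.05 s, during which the arm holds its last target. There are 200 camera calls.

## Task

Ring the desk bell to call the valuer over, pressing its plunger right down to its stop. Then close the open cocktail shaker by lowering its top, strainer and cap together as they stand, into the shaker's mouth, and lift the cap alone straight off, leaving the strainer fully seated and undisturbed. Finish while holding the cap up, at least 5 cm clear above the strainer, for her to look; do not tip or shift the shaker, and leave the other things on the counter where they are.

Things in the scene. Friction and masses are not known exactly. Their poses are not given: they have to be found in the camera images.
- bell_plunger (a joint): plunger of the desk bell (chrome dome on a black base, 86 mm across, fixed to the counter). 0 = up, 0.006 m = pressed down to its stop; a spring returns it. It takes about 1.2 N to start it and 4 N to hold it at the stop.
- bell_head (a point): centre of the top face of the bell's plunger head, a chrome button 15 mm across and 6 mm high. It stands 64 mm above the counter when up and 58 mm at its stop; the dome's top is at 50 mm.
- shaker_mouth (a point): centre of the open mouth of the shaker body, level with its rim, 120 mm above the counter. Steel cup, loose, about 0.2 kg, standing open; inside diameter of the mouth 52 mm, outside diameter 57 mm at the rim, tapering to 49 mm at the foot. z axis up along the shaker.
- shaker: the same shaker body; origin at the centre of its underside, z axis up.
- strainer_band (a point): centre of the grip band (60 across, 14 high) of the steel strainer top, the inner lid; round, 0.09 kg, standing upright on the counter, capped. From its underside up: spigot 45 to 48 across, 14 high; band 14 to 28 mm (this point at 21); shoulder in to 43 across at 34; neck 26 across to 48, inside the cap. Held by the band, it carries the cap along. Seated, this point is 7 mm above the mouth's centre.
- strainer_seat (a point): centre of the underside of the strainer's grip band, 14 mm above the strainer's own underside. This face rests on the shaker's rim when seated, so that the point meets the mouth's centre.
- strainer: the strainer top; origin at the centre of the underside of its spigot, z axis up.
- cap_centre (a point): centre of the shaker's cap (the outer lid), half-way up on its axis. Bright round steel cup, open side down, 37 mm across, 24 high, 0.045 kg, loose over the strainer's neck with 2 mm play all round; its rim rests on the strainer's shoulder, 34 mm above the strainer's underside, 20 mm above the shaker's rim once seated. This point is then 25 mm above the band's centre.
- cap: the same cap; origin at the centre of its open underside, z axis up.
- goblet: gilt-and-silver glass goblet on a foot, 120 tall, 76 wide at the rim; bystander. Origin: centre of its foot on the counter (sizes in mm)
- marker: black-capped white marker pen lying down, 135 long, 13 thick; bystander. Origin: under its middle (sizes in mm)
- jigger: copper double-cone jigger, 80 tall, 44 wide; bystander. Origin: centre of its foot (sizes in mm)
- tumbler: amber glass tumbler, 85 tall, 80 wide; bystander. Origin: centre of its foot (sizes in mm)
- loupe: black folding loupe with steel cover lying flat, about 75 long, 38 wide, 10 high; bystander. Origin: under the lens (sizes in mm)
- tape_measure: yellow pocket tape measure, 64 x 34 x 58 high; bystander. Origin: centre of its underside (sizes in mm)
- bar_spoon: long steel bar spoon lying down, 200 long, up to 24 wide, 14 high; bystander. Origin: under its middle (sizes in mm)
There are look-alikes about, which are no part of the job. Leave any blue or turquoise look-alike of the strainer alone.

How it is judged:
On the way, in this order (a step that is already met when the one before it is completed fails the run):
1. the bell's plunger is pressed down to its stop (5 of its 6 mm or more) (value of joint bell_plunger above 0.005 m), for 0.05 s.
2. the strainer is seated in the shaker's mouth with the cap still on it (horizontal distance between strainer_seat and shaker_mouth below 0.005 m and z of strainer_seat in the frame of shaker_mouth between -0.004 and 0.004 m and angle between the z axis of strainer and the z axis of shaker, either way round below 0.1 rad and distance between cap_centre and strainer_band below 0.03 m), for 0.2 s.
At the end, for the whole second after the job is handed in: Fingers hold the cap still, lifted 40 mm or more (centre above 192 mm), touching neither strainer nor shaker; strainer seated within 5 mm sideways, 4 mm in height, 0.1 rad, arm off both; shaker upright (0.08 rad) on the counter within 40 mm of its start; bell plunger up (horizontal distance between strainer_seat and shaker_mouth below 0.005 m and z of strainer_seat in the frame of shaker_mouth between -0.004 and 0.004 m and angle between the z axis of strainer and the z axis of shaker, either way round below 0.1 rad and angle between shaker's own z axis and vertical below 0.08 rad and distance of shaker from where it was at the start of the episode below 0.04 m and height (world z) of shaker_mouth between 0.115 and 0.125 m and linear speed of each of strainer, cap below 0.03 m/s and height (world z) of cap_centre above 0.192 m and contact force between the fingers and cap above 1 N and contact force between cap and strainer below 0.1 N and contact force between cap and shaker below 0.1 N and contact force between the arm and strainer below 0.3 N and contact force between the arm and shaker below 0.3 N and value of joint bell_plunger below 0.002 m); the arm keeps its last pose, push and grip.
It fails at once if the cap comes off the strainer (by more than 8 mm) while the strainer is not seated in the shaker (distance between cap_centre and strainer_band above 0.033 m and not (horizontal distance between strainer_seat and shaker_mouth below 0.005 m and z of strainer_seat in the frame of shaker_mouth between -0.004 and 0.004 m)).
It fails at once if the top is dropped onto the shaker instead of lowered (faster than 0.45 m/s within 5 cm of the mouth) (distance between strainer_seat and shaker_mouth below 0.05 m and linear speed of strainer above 0.45 m/s).
It fails at once if the shaker is tipped (more than 0.3 rad) or pushed more than 50 mm away (angle between shaker's own z axis and vertical above 0.3 rad or distance of shaker from where it was at the start of the episode above 0.05 m).
It fails at once if another thing on the counter is moved by more than 25 mm (distance of any of goblet, marker, jigger, tumbler, loupe, tape_measure, bar_spoon from where it was at the start of the episode above 0.025 m).
It also fails if it takes over 67 s, if anything falls off the work surface, if the arm or the gripper's body presses on something with over 40 N, if the wrist force passes 120 N, or if a joint passes its speed limit or range.

## Working session

There is one attempt and no reset: what is moved stays moved. The work goes in short steps, Python scripts to look and compute and a tool call to move; the robot and the scene stay as the last step left them, time stands still between calls to the robot, and variables do not carry over. Pictures are saved under pics/ and viewed, at most 10 in all, crops included, and the job is handed in when it is done.

Besides the shell and the picture viewer there is one more tool, called after "Request:" as name([rows], argument=value, ...), one row to a line, values as JSON. apply_moves: Moves the arm, as the interface text tells. Its arguments: {"type":"object","properties":{"targets":{"type":"array","items":{"type":"array","items":{"type":"array","items":{"type":"number"}}}}},"required":["targets"]}

```bash
mkdir -p pics
cat > h.py <<'E'
import numpy as np,cv2
from workcell import get_obs, imaging, order
def cap(n):
    im,d=imaging.camera(n); c=imaging.get_calibration(n)
    K=np.array(c["camera_matrix"]);R=np.array(c["rotation"]);e=np.array(c["eye"])
    v,u=np.mgrid[:384,:512]
    p=np.stack([(u-K[0,2])/K[0,0]*d,(v-K[1,2])/K[1,1]*d,d],-1)
    return im,d,p@R.T+e
E
python3 - <<'E'
from h import *
a=[]
for n in("scene","top"):
    im,d,P=cap(n); np.savez(n+'0.npz',im=im,d=d,P=P); cv2.imwrite(f'pics/{n}0.png',cv2.resize(im,(800,600)))
    c=imaging.get_calibration(n);print(n,c)
    print(P[190,256],d[190,256])
o=get_obs();print(o)
E
```

```text
Traceback (most recent call last):
  File "h.py", line 8, in cap
    return im,d,p@R.T+e
                ~^~~~
ValueError: matmul: Input operand 1 has a mismatch in its core dimension 0, with gufunc signature (n?,k),(k,m?)->(n?,m?) (size 4 is different from 3)
```

Rotation is a quaternion.

```bash
sed -i 's/R=np.array(c\["rotation"\])/R=Rot.from_quat(c["rotation"]).as_matrix()/; 1a from scipy.spatial.transform import Rotation as Rot' h.py
python3 - <<'E'
from h import *
for n in("scene","top"):
    im,d,P=cap(n); np.savez(n+'0.npz',im=im,d=d,P=P); cv2.imwrite(f'pics/{n}0.png',cv2.resize(im,(800,600)))
    c=imaging.get_calibration(n);print(n,c)
    print(P[190,256],d[190,256])
o=get_obs();print(o)
E
```

```text
scene {'camera_matrix': array([[347.01008691,   0.        , 256.84368062],
       [  0.        , 347.01008691, 188.94890847],
       [  0.        ,   0.        ,   1.        ]]), 'eye': array([0.94817437, 0.31213659, 0.84772957]), 'rotation': array([ 0.42410705,  0.85746315, -0.25760078, -0.13613223])}
[ 0.49261121 -0.01970677  0.00268426] 1.0157479
top {'camera_matrix': array([[364.1008424 ,   0.        , 255.53322889],
       [  0.        , 364.1008424 , 192.51222203],
       [  0.        ,   0.        ,   1.        ]]), 'eye': array([0.49199221, 0.01098828, 0.92299818]), 'rotation': array([ 0.71248385, -0.70032911,  0.02968554, -0.0320103 ])}
[ 0.57944051  0.01365742 -0.00289339] 0.929993
{'clock': 0.15, 'joint_pos': array([ 1.32102395e+00,  2.41254641e-01,  4.00832362e-03,  1.33524500e+00,
       -2.39543195e-05,  1.57077570e+00]), 'joint_vel': array([-3.84760673e-04, -2.16755734e-04,  4.49103018e-03,  2.17798581e-03,
       -8.47358441e-05, -1.15573263e-03]), 'tau': array([ 2.96494081e-04, -3.72635257e+01,  2.52638018e+01,  1.23610030e-02,
        4.93873256e-05,  3.94154128e-06]), 'eef_pos': array([0.1234794 , 0.48401638, 0.24760044]), 'tool_rot': array([ 1.24551519e-01,  9.92212780e-01, -8.42385460e-04, -9.36903147e-05]), 'ft_force': array([-0.22355197,  0.59409408,  0.3403803 ]), 'ft_torque': array([-0.01812818, -0.02897251, -0.0089881 ]), 'grasp_force': 0.0, 'grip_width': 0.0855128490501424}
```

View pics/scene0.png

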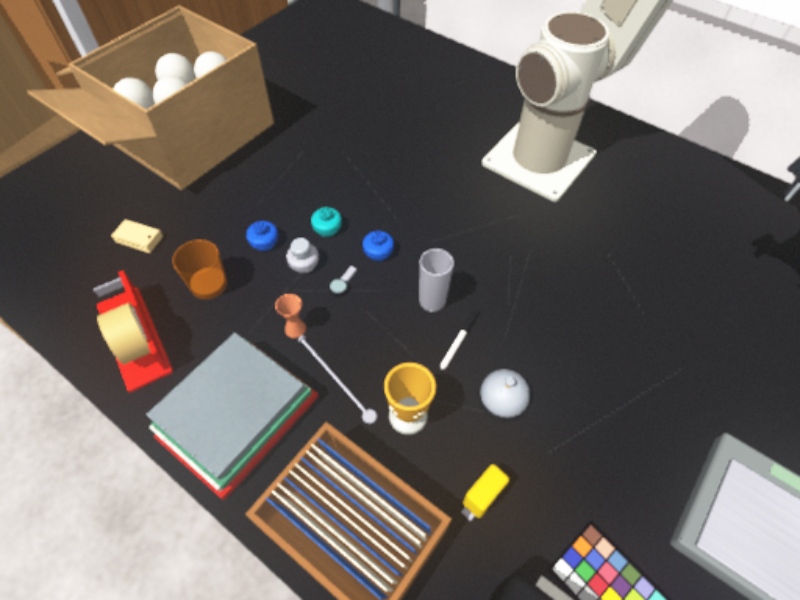

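View pics/top0.png

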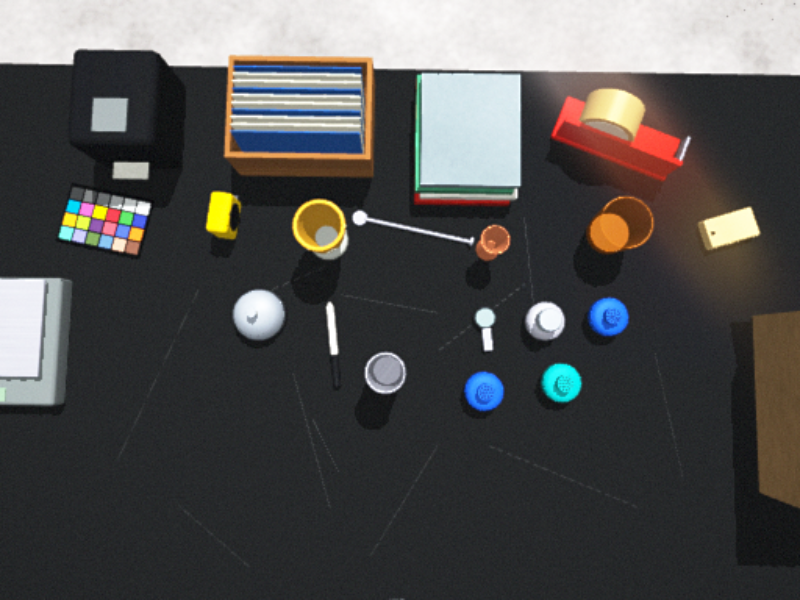

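Top view: candidates for the strainer are blue (609,316), blue (484,391), turquoise (561,383), and silver (545,320) with a steel cap; the silver one fits (steel, capped). The bell is at (258,315), its head at (252,316), and the shaker is at (385,373). I'll confirm with a crop and measure.

Run:
```python
from h import *
T=np.load('top0.npz');S=np.load('scene0.npz')
a=T['im'][170:270,290:410];b=S['im'][120:220,150:300]
cv2.imwrite('pics/crop.png',np.hstack([cv2.resize(a,(420,350),interpolation=2),cv2.resize(b,(375,350),interpolation=2)]))
s=.64
def near(D,u,v,r,z0,z1):
    P=D['P'][max(0,v-r):v+r,max(0,u-r):u+r].reshape(-1,3);m=(P[:,2]>z0)&(P[:,2]<z1);return P[m]
def circ(Q,n):
    if len(Q)<4: print(n,'few',len(Q));return
    (c,r)=cv2.minEnclosingCircle(Q[:,:2].astype(np.float32)*1000)
    print(n,len(Q),np.round(Q.mean(0)*1000,1),'circ',np.round(c,1),round(r,1),'zmax',np.round(Q[:,2].max()*1000,1))
for n,u,v in [('strainer',545,320),('blue1',609,316),('blue2',484,391),('turq',561,383),('shaker',385,373),('bell',258,315)]:
    u=int(u*s);v=int(v*s);lim={'shaker':[(.112,.128)],'bell':[(.053,.07),(.03,.046),(.01,.07)]}.get(n,[(.05,.065),(.015,.032),(.008,.07)])
    for l in lim: circ(near(T,u,v,24,*l),('top',n,l))
for n,u,v in [('strainer',302,255),('shaker',436,265),('bell',506,392)]:
    u=int(u*s);v=int(v*s);lim={'shaker':[(.112,.128)],'bell':[(.053,.07),(.03,.046)]}.get(n,[(.05,.065),(.015,.032)])
    for l in lim: circ(near(S,u,v,24,*l),('scene',n,l))
for n,u,v in [('loupe',486,325),('marker',334,345),('jigger',492,242)]:
    Q=near(T,int(u*s),int(v*s),20,.005,.1);print(n,np.round(Q.min(0)*1000),np.round(Q.max(0)*1000))
```

```text
('top', 'strainer', (0.05, 0.065)) 190 [ 543.5 -213.8   57.1] circ [ 543.2 -215.1] 18.5 zmax 62.1
('top', 'strainer', (0.015, 0.032)) 146 [ 541.6 -207.    28.4] circ [ 543.4 -215.5] 30.6 zmax 32.0
('top', 'strainer', (0.008, 0.07)) 481 [ 542.3 -209.9   41.7] circ [ 543.4 -215.5] 30.6 zmax 62.1
('top', 'blue1', (0.05, 0.065)) 7 [ 549.7 -311.7   50.5] circ [ 551.  -310.6] 10.1 zmax 51.3
('top', 'blue1', (0.015, 0.032)) 176 [ 550.2 -307.9   28.3] circ [ 551.1 -315.1] 30.3 zmax 32.0
('top', 'blue1', (0.008, 0.07)) 493 [ 550.9 -310.8   34.5] circ [ 551.1 -315.1] 30.3 zmax 51.3
('top', 'blue2', (0.05, 0.065)) 9 [ 435.8 -117.5   50.4] circ [ 433.7 -119.4] 11.7 zmax 51.1
('top', 'blue2', (0.015, 0.032)) 154 [ 434.2 -114.7   29.1] circ [ 431.8 -118.6] 29.8 zmax 32.0
('top', 'blue2', (0.008, 0.07)) 487 [ 432.5 -117.1   35.1] circ [ 431.8 -118.6] 29.8 zmax 51.1
('top', 'turq', (0.05, 0.065)) 6 [ 446.8 -239.1   50.5] circ [ 446.4 -239.9] 11.4 zmax 50.9
('top', 'turq', (0.015, 0.032)) 161 [ 448.9 -232.6   28.7] circ [ 447.1 -239.9] 30.1 zmax 32.0
('top', 'turq', (0.008, 0.07)) 499 [ 447.6 -236.5 
[... 309 characters left out ...]
6.0
('top', 'bell', (0.01, 0.07)) 844 [544.6 233.6  39.4] circ [545.9 239. ] 42.0 zmax 67.5
('scene', 'strainer', (0.05, 0.065)) 113 [ 546.  -216.4   58.4] circ [ 543.5 -254.4] 55.1 zmax 63.2
('scene', 'strainer', (0.015, 0.032)) 201 [ 523.3 -230.7   25.1] circ [ 536.2 -220.1] 104.4 zmax 32.0
('scene', 'shaker', (0.112, 0.128)) 132 [461.   29.5 118.5] circ [461.9  30.2] 28.9 zmax 124.1
('scene', 'bell', (0.053, 0.07)) 35 [547.9 236.7  63.5] circ [549.4 238.5] 10.1 zmax 68.4
('scene', 'bell', (0.03, 0.046)) 377 [556.3 237.9  39.7] circ [547.2 236.4] 37.9 zmax 46.0
loupe [ 495. -158.    5.] [ 584. -105.   15.]
marker [454. 109.   5.] [551. 168.  17.]
jigger [ 640. -147.    5.] [683. -82.  83.]
```

View pics/crop.png

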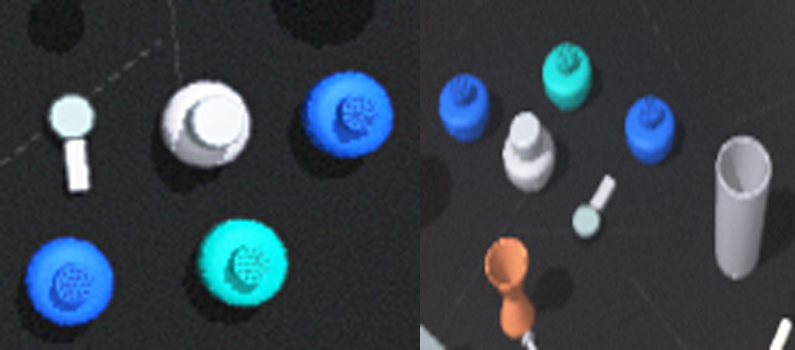

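The crop confirms it: only the silver one at (545,320) has a steel cap, and the others are blue or turquoise decoys. Moving to the bell with the fingers closing.

Request:
apply_moves([
  [[0.75,-0.44,0,-3.7,-1],[0.75,-0.44,0,-3.7,-1],[0.75,-0.44,0,-3.7,-1],[0.75,-0.44,0,-3.7,-1],[0.75,-0.44,0,-3.7,-1],[0.75,-0.44,0,-3.7,-1],[0.75,-0.44,0,-3.7,-1],[0.75,-0.44,0,-3.7,-1]],
])

```text
clock: 0.82
eef_pos: [0.3647, 0.3424, 0.2481]
tool_rot: [0.375, 0.927, -0.0, -0.0]
ft_force: [1.1, 0.9, 0.2]
grip_width: -0.0
grasp_force: 0.0
```

Request:
apply_moves([
  [[0.75,-0.44,0,-3.7,-1],[0.75,-0.44,0,-3.7,-1],[0.75,-0.44,-0.5,-3.7,-1],[0.75,-0.44,-0.5,-3.7,-1],[0.75,-0.44,-0.5,-3.7,-1],[0.75,-0.44,-0.5,-3.7,-1],[0,0,0,0,-1]],
])

```text
clock: 1.4
eef_pos: [0.5459, 0.2334, 0.1624]
tool_rot: [0.549, 0.836, -0.003, -0.001]
ft_force: [-0.6, 0.5, -0.4]
grip_width: -0.0
grasp_force: 0.0
```

Request:
apply_moves([
  [[0,0.12,-0.6,0,-1],[0,0,-0.6,0,-1],[0,0,-0.5,0,-1],[0,0,0,0,-1],[0,0,0,0,-1]],
])

```text
clock: 1.82
eef_pos: [0.5423, 0.2426, 0.0992]
tool_rot: [0.545, 0.838, -0.002, -0.001]
ft_force: [-0.3, 0.1, 0.9]
grip_width: -0.0001
grasp_force: 0.0
```

Run:
```python
from h import *
print(get_obs()['eef_pos'])
im,d,P=cap('scene');cv2.imwrite('pics/bell.png',cv2.resize(im[180:300,260:400],(700,600)))
print(get_obs()['eef_pos'],get_obs()['ft_force'])
```

```text
[0.54225145 0.24255604 0.09915547]
[0.54347949 0.24314395 0.10076268] [-0.54109717  0.63704705  0.76248366]
```

View pics/bell.png

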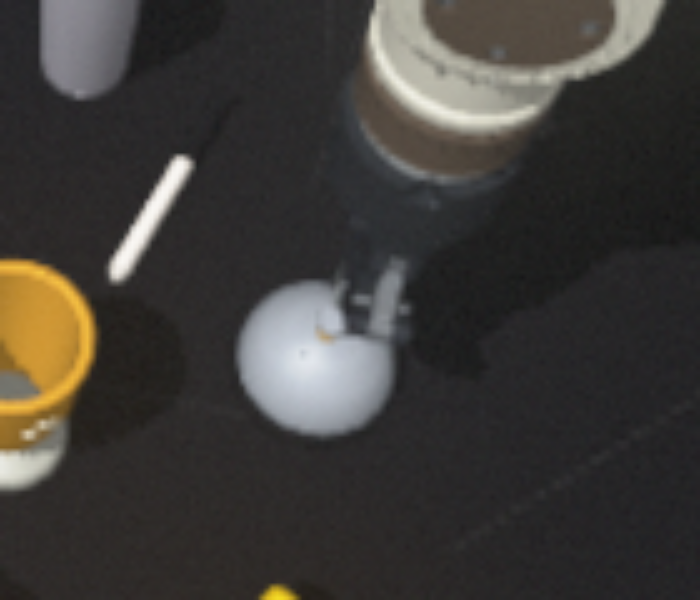

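The picture shows the shut fingertips just above and slightly behind the bell head (about pixel (335,320)); I'll shift a few mm and press.

Request:
apply_moves([
  [[0.07,-0.1,-0.2,0,-1],[0,0,-0.2,0,-1],[0,0,0,0,-1],[0,0,-0.15,0,-1],[0,0,-0.1,0,-1],[0,0,0,0,-1],[0,0,0,0,-1]],
])

```text
clock: 2.45
eef_pos: [0.547, 0.239, 0.0752]
tool_rot: [0.545, 0.838, 0.001, 0.001]
ft_force: [-0.7, -1.8, 3.5]
grip_width: 0.0001
grasp_force: 1.9
```

Request:
apply_moves([
  [[0,0,-0.07,0,-1],[0,0,0,0,-1],[0,0,-0.05,0,-1],[0,0,0,0,-1],[0,0,0,0,-1]],
])

```text
clock: 2.87
eef_pos: [0.5471, 0.2391, 0.0746]
tool_rot: [0.546, 0.838, 0.002, 0.001]
ft_force: [-7.7, -3.8, 26.5]
grip_width: 0.0002
grasp_force: 13.3
```

At the stop (26 N). Lifting and travelling to the strainer.

Request:
apply_moves([
  [[0,0,0.6,0,-1],[0,0,0.9,0,-1],[0,0,0.9,0,-1],[0,-0.4,0.9,-4.9,-1],[0,-0.8,0,-4.9,-1],[0,-0.8,0,-4.9,1],[0,-0.8,0,-4.9,1],[0,-0.8,0,-4.9,1]],
])

```text
clock: 3.53
eef_pos: [0.5462, 0.0939, 0.2015]
tool_rot: [0.712, 0.702, 0.0, 0.0]
ft_force: [1.5, 0.5, -0.5]
grip_width: 0.0356
grasp_force: 0.0
```

Request:
apply_moves([
  [[0,-0.8,0,-4.9,1],[0,-0.8,0,-4.9,1],[0,-0.8,0,-4.9,1],[0,-0.8,0,-4.9,1],[0,-0.8,0,-4.9,1],[0,-0.8,0,-4.9,1],[0,-0.8,0,-4.9,1],[0,-0.8,0,-4.9,1]],
])

```text
clock: 4.2
eef_pos: [0.5461, -0.1625, 0.2011]
tool_rot: [0.906, 0.422, -0.0, -0.0]
ft_force: [0.2, -0.1, 0.6]
grip_width: 0.0853
grasp_force: 0.0
```

Request:
apply_moves([
  [[0,-0.8,0,-4.9,1],[-0.05,-0.6,0,-0.2,1],[0,-0.2,0,0,1],[0,0,-0.6,0,1],[0,0,-0.6,0,1],[0,0,0,0,1],[0,0,0,0,1]],
])

```text
clock: 4.78
eef_pos: [0.5432, -0.224, 0.152]
tool_rot: [0.923, 0.384, -0.001, -0.002]
ft_force: [1.1, 0.7, 1.0]
grip_width: 0.0853
grasp_force: 0.0
```

Run:
```python
from h import *
im,d,P=cap('scene');cv2.imwrite('pics/str.png',cv2.resize(im[90:210,130:290],(800,600)))
o=get_obs();print(o['eef_pos'],o['tool_rot'],o['joint_pos'],o['grip_width'])
r=Rot.from_quat(o['tool_rot']).as_matrix();print(np.degrees(np.arctan2(r[1,1],r[0,1])))
```

```text
[ 0.54437431 -0.22442917  0.15362394] [ 9.23414454e-01  3.83803947e-01 -2.80980835e-04 -4.43616584e-04] [-3.91151052e-01  4.69680227e-01  8.61046630e-02  1.18824542e+00
  2.30344753e-04  1.96261692e+00] 0.08567242799216598
-44.86098297368551
```

View pics/str.png

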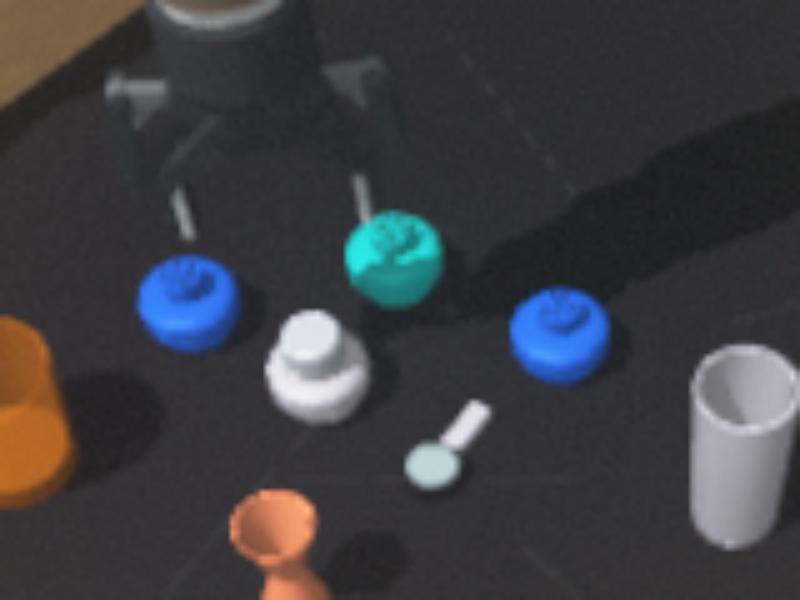

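The picture shows the silver strainer at (318,365) with its cap on, clear room on the diagonal between blue, turquoise and loupe. Centre and descend.

Request:
apply_moves([
  [[-0.02,0.23,0,0,1],[0,0,-0.7,0,1],[0,0,-0.8,0,1],[0,0,-0.7,0,1],[0,0,-0.5,0,1],[0,0,-0.3,0,1],[0,0,0,0,1],[0,0,0,0,1]],
])

```text
clock: 5.5
eef_pos: [0.5443, -0.2153, 0.0344]
tool_rot: [0.923, 0.384, 0.0, 0.0]
ft_force: [-0.2, -0.2, -0.2]
grip_width: 0.0856
grasp_force: 0.0
```

Request:
apply_moves([
  [[-0.02,0,-0.23,0,1],[0,0,0,0,0.7],[0,0,0,0,0.5],[0,0,0,0,0.3],[0,0,0,0,0.1],[0,0,0,0,-0.3],[0,0,0,0,-1],[0,0,0,0,-1]],
])

```text
clock: 6.17
eef_pos: [0.5437, -0.2163, 0.0258]
tool_rot: [0.924, 0.383, 0.001, 0.001]
ft_force: [-0.9, 0.8, 6.2]
grip_width: 0.0574
grasp_force: 64.4
```

Request:
apply_moves([
  [[0,0,0,0,-1],[0,0,0,0,-1],[0,0,0.2,0,-1],[0,0,0.3,0,-1],[0,0,0,0,-1]],
])

```text
clock: 6.58
eef_pos: [0.5441, -0.2165, 0.0465]
tool_rot: [0.924, 0.383, 0.001, 0.001]
ft_force: [0.4, -0.3, -1.0]
grip_width: 0.0576
grasp_force: 64.2
```

Request:
apply_moves([
  [[0,0,0.3,0,-1],[0,0,0.5,0,-1],[0,0,0.6,0,-1],[0,0,0.6,0,-1],[0,0,0.6,0,-1],[0,0,0.5,0,-1],[0,0,0.3,0,-1],[0,0,0.1,0,-1]],
])

```text
clock: 7.25
eef_pos: [0.544, -0.2164, 0.1868]
tool_rot: [0.924, 0.383, 0.002, 0.002]
ft_force: [-0.2, 0.3, -1.1]
grip_width: 0.0579
grasp_force: 64.3
```

Request:
apply_moves([
  [[-0.1,0.3,0,0,-1],[-0.15,0.5,0,0,-1],[-0.2,0.6,0,0,-1],[-0.2,0.6,0,0,-1],[-0.2,0.6,0,0,-1],[-0.2,0.6,0,0,-1],[-0.2,0.6,0,0,-1],[-0.2,0.6,0,0,-1]],
])

```text
clock: 7.92
eef_pos: [0.4826, -0.0382, 0.1825]
tool_rot: [0.924, 0.383, -0.001, -0.001]
ft_force: [1.1, -0.3, -1.0]
grip_width: 0.0578
grasp_force: 64.4
```

Request:
apply_moves([
  [[-0.2,0.6,0,0,-1],[-0.2,0.5,0,0,-1],[-0.1,0.3,0,0,-1],[-0.05,0.15,0,0,-1],[0,0,0,0,-1],[0,0,0,0,-1],[0,0,0,0,-1]],
])

```text
clock: 8.5
eef_pos: [0.4628, 0.0216, 0.1839]
tool_rot: [0.924, 0.383, -0.0, 0.0]
ft_force: [0.2, 0.3, -1.6]
grip_width: 0.0579
grasp_force: 64.4
```

Run:
```python
from h import *
A=cap('scene');B=cap('top');cv2.imwrite('pics/ab.png',np.hstack([cv2.resize(A[0][100:220,210:330],(400,400)),cv2.resize(B[0][180:300,190:310],(400,400))]))
np.savez('s1',im=A[0],P=A[2])
o=get_obs();print(o['eef_pos'],o['grip_width'],o['grasp_force'],o['tool_rot'])
```

```text
[0.46300131 0.02135846 0.18406007] 0.057912782918873966 64.35197152546607 [ 9.23841732e-01  3.82774649e-01 -1.41928300e-04  4.07063271e-05]
```

View pics/ab.png

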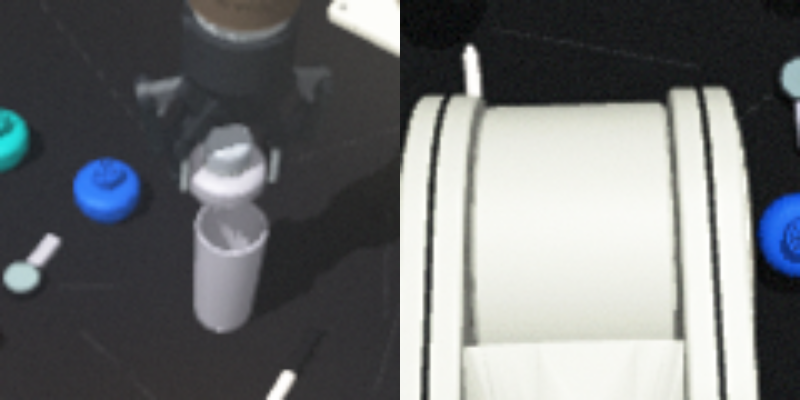

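Strainer hangs upright with its cap on at left-crop (230,170), shaker mouth under it at (232,225). Fitting band and rim circles from the same camera for the relative offset.

Run:
```python
from h import *
from scipy.optimize import least_squares
P=np.load('s1.npz')['P'];Q=P[120:205,255:300].reshape(-1,3)
def fit(z0,z1,r,c0,tap=0):
    for it in range(3):
        m=(Q[:,2]>z0)&(Q[:,2]<z1)&(abs(np.hypot(*(Q[:,:2]-c0).T)-r)<(.012,.006,.004)[it])
        q=Q[m]
        # only outer (camera-facing) side
        f=(q[:,:2]-c0)@np.array([.49,.28])>0; q=q[f]
        s=least_squares(lambda c:np.hypot(*(q[:,:2]-c).T)-(r-tap*(.12-q[:,2])),c0,loss='soft_l1',f_scale=.001);c0=s.x
    print(len(q),np.round(c0*1000,1),'rms',np.sqrt(np.mean(s.fun**2))*1000);return c0
b=fit(.174,.185,.030,np.array([.463,.0215]));s=fit(.06,.114,.0285,np.array([.4615,.033]),tap=4/120)
print((s-b)*1000/40)
q=Q[(abs(Q[:,2]-.19)<.03)&(np.hypot(*(Q[:,:2]-b).T)<.032)]
for z in np.arange(.155,.22,.003):
    w=q[abs(q[:,2]-z)<.0015];print(round(z,3),len(w),np.round(np.hypot(*(w[:,:2]-b).T).max()*1000,1) if len(w) else'')
```

```text
64 [461.4  19.7] rms 1.087797708183661
220 [461.   29.5] rms 0.754308947397934
[-0.01015728  0.24457   ]
0.155 0 
0.158 0 
0.161 4 23.4
0.164 6 25.1
0.167 3 25.1
0.17 0 
0.173 4 29.5
0.176 12 31.5
0.179 24 31.1
0.182 15 31.6
0.185 13 31.7
0.188 37 31.7
0.191 72 30.9
0.194 82 31.8
0.197 11 28.9
0.2 20 31.7
0.203 15 31.1
0.206 13 30.5
0.209 20 31.9
0.212 16 29.9
0.215 30 19.7
0.218 82 18.3
```

Request:
apply_moves([
  [[-0.015,0.255,0,0,-1],[0,0,-0.2,0,-1],[0,0,-0.3,0,-1],[0,0,-0.2,0,-1],[0,0,-0.15,0,-1],[0,0,-0.1,0,-1],[0,0,0,0,-1],[0,0,0,0,-1]],
])

```text
clock: 9.27
eef_pos: [0.4622, 0.0323, 0.1462]
tool_rot: [0.924, 0.383, -0.0, -0.0]
ft_force: [0.2, 0.3, -0.9]
grip_width: 0.0577
grasp_force: 64.4
```

Request:
apply_moves([
  [[0,0,-0.08,0,-1],[0,0,-0.08,0,-1],[0,0,0,0,-1],[0,0,0,0,-1]],
])

```text
clock: 9.6
eef_pos: [0.4621, 0.0323, 0.1398]
tool_rot: [0.924, 0.383, -0.0, -0.0]
ft_force: [0.3, 0.1, -0.8]
grip_width: 0.0579
grasp_force: 64.4
```

Request:
apply_moves([
  [[0,0,-0.08,0,-1],[0,0,-0.06,0,-1],[0,0,0,0,-1],[0,0,-0.04,0,-1],[0,0,0,0,-1],[0,0,0,0,-1]],
])

```text
clock: 10.1
eef_pos: [0.4622, 0.0322, 0.1326]
tool_rot: [0.924, 0.383, -0.0, 0.0]
ft_force: [0.3, -0.6, -1.1]
grip_width: 0.0578
grasp_force: 64.4
```

Request:
apply_moves([
  [[0,0,-0.03,0,-1],[0,0,0,0,-1],[0,0,0,0,-1]],
])

```text
clock: 10.35
eef_pos: [0.4626, 0.0323, 0.1318]
tool_rot: [0.924, 0.383, 0.0, 0.0]
ft_force: [-0.3, 0.1, 0.2]
grip_width: 0.0574
grasp_force: 64.7
```

Request:
apply_moves([
  [[0,0,-0.02,0,-1],[0,0,0,0,-1],[0,0,0,0,-1]],
])

```text
clock: 10.6
eef_pos: [0.4627, 0.0324, 0.1318]
tool_rot: [0.924, 0.383, 0.001, 0.0]
ft_force: [-1.0, -0.6, 6.8]
grip_width: 0.0575
grasp_force: 65.3
```

Contact at the predicted height: seated. Releasing slowly.

Request:
apply_moves([
  [[0,0,0.015,0,-1],[0,0,0,0,0.3],[0,0,0,0,0.45],[0,0,0,0,0.55],[0,0,0,0,0.65],[0,0,0,0,0.8],[0,0,0,0,0.8],[0,0,0,0,0.8]],
])

```text
clock: 11.27
eef_pos: [0.4621, 0.0323, 0.1312]
tool_rot: [0.924, 0.383, -0.0, -0.0]
ft_force: [0.2, 0.1, -0.4]
grip_width: 0.0768
grasp_force: 0.0
```

Request:
apply_moves([
  [[0,0,0.1,0,0.8],[0,0,0.3,0,0.8],[0,0,0.5,0,0.8],[0,0,0.5,0,0.8],[0,0,0.4,0,0.8],[0,0,0,0,0.8],[0,0,0,0,0.8]],
])

```text
clock: 11.85
eef_pos: [0.463, 0.0323, 0.2042]
tool_rot: [0.924, 0.383, 0.001, 0.0]
ft_force: [0.1, -0.2, -0.8]
grip_width: 0.0772
grasp_force: 0.0
```

Run:
```python
from h import *
A=cap('scene');cv2.imwrite('pics/seat.png',cv2.resize(A[0][110:220,220:330],(600,600),interpolation=2))
o=get_obs();print(o['eef_pos'],o['grip_width'])
P=A[2];Q=P[125:190,255:300].reshape(-1,3)
for l in[(.12,.15),(.157,.168)]:
    q=Q[(Q[:,2]>l[0])&(Q[:,2]<l[1])&(np.hypot(Q[:,0]-.461,Q[:,1]-.03)<.035)];print(len(q),np.round(q.mean(0)*1000,1),np.round(q.max(0)*1000),cv2.minEnclosingCircle(q[:,:2].astype(np.float32)*1000))
```

```text
[0.46211254 0.03227396 0.20314865] 0.07679617816253777
257 [475.1  38.3 137.4] [492.  61. 150.] ((462.1197204589844, 31.540193557739258), 29.85157012939453)
142 [464.4  33.1 164.6] [479.  49. 168.] ((462.5867919921875, 31.965499877929688), 18.149845123291016)
```

View pics/seat.png

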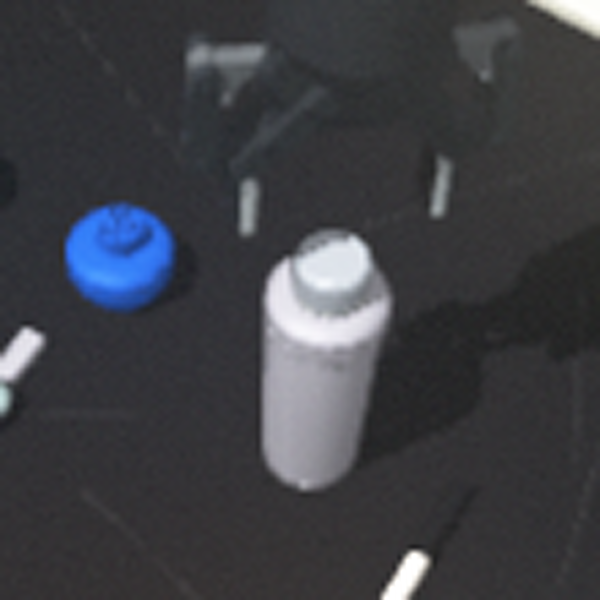

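Seated flush: cap at (335,270), band on the rim at (325,320), shaker upright. Now grip the cap.

Request:
apply_moves([
  [[0,0,-0.3,0,0.8],[0,0,-0.4,0,0.6],[0,0,-0.2,0,0.4],[0,0,-0.1,0,0.3],[0,0,0,0,0.2],[0,0,0,0,0.1]],
])

```text
clock: 12.4
eef_pos: [0.462, 0.0323, 0.163]
tool_rot: [0.924, 0.383, -0.0, -0.0]
ft_force: [-0.5, -0.0, -0.1]
grip_width: 0.0474
grasp_force: 0.0
```

Request:
apply_moves([
  [[0,0,0,0,0.05],[0,0,0,0,0],[0,0,0,0,-0.05],[0,0,0,0,-0.1],[0,0,0,0,-0.15],[0,0,0,0,-0.2],[0,0,0,0,-0.3]],
])

```text
clock: 12.98
eef_pos: [0.4627, 0.0324, 0.1642]
tool_rot: [0.924, 0.383, 0.001, 0.0]
ft_force: [-0.3, 0.1, 5.7]
grip_width: 0.034
grasp_force: 59.1
```

Request:
apply_moves([
  [[0,0,0,0,-1],[0,0,0,0,-1],[0,0,0,0,-1],[0,0,0,0,-1]],
])

```text
clock: 13.32
eef_pos: [0.4627, 0.0324, 0.1643]
tool_rot: [0.924, 0.383, 0.001, 0.0]
ft_force: [-1.9, 0.0, 4.9]
grip_width: 0.0345
grasp_force: 59.1
```

Request:
apply_moves([
  [[0,0,0.03,0,-1],[0,0,0.07,0,-1],[0,0,0.15,0,-1],[0,0,0.25,0,-1],[0,0,0.4,0,-1],[0,0,0.5,0,-1],[0,0,0.5,0,-1],[0,0,0.4,0,-1]],
])

```text
clock: 13.98
eef_pos: [0.4624, 0.0323, 0.257]
tool_rot: [0.924, 0.383, 0.0, 0.0]
ft_force: [0.8, -0.2, -0.1]
grip_width: 0.0343
grasp_force: 59.7
```

Request:
apply_moves([
  [[0,0,0.2,0,-1],[0,0,0.1,0,-1],[0,0,0,0,-1],[0,0,0,0,-1],[0,0,0,0,-1],[0,0,0,0,-1]],
])

```text
clock: 14.48
eef_pos: [0.4616, 0.0322, 0.2662]
tool_rot: [0.924, 0.383, -0.001, -0.0]
ft_force: [0.7, -0.4, -0.8]
grip_width: 0.0344
grasp_force: 59.7
```

Run:
```python
from h import *
A=cap('scene');cv2.imwrite('pics/end.png',cv2.resize(A[0][80:220,210:350],(600,600),interpolation=2))
o=get_obs();print(o['eef_pos'],o['grip_width'],o['grasp_force'],o['clock'])
```

```text
[0.46166873 0.03226311 0.26633779] 0.03419154509879947 59.70738284289837 14.5333
```

View pics/end.png

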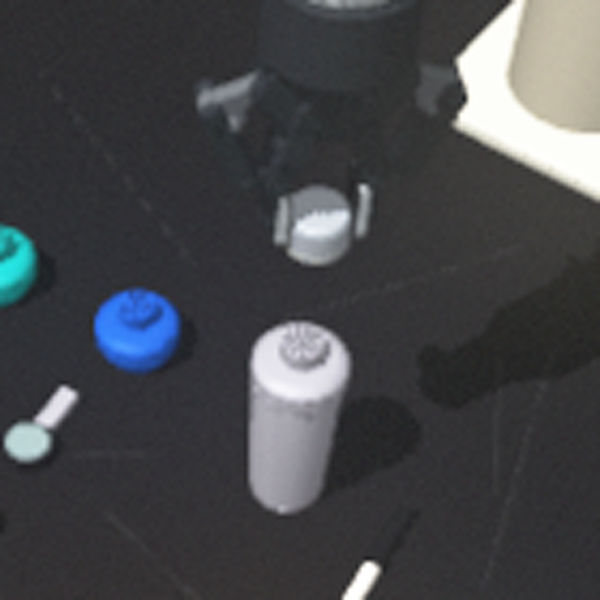

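The cap is held at (320,222), and the strainer sits flush in the upright shaker at (300,350). Handing in.

```bash
python3 -c "from workcell import order;print(order.job_done())"
```

```text
the job is handed in; nothing more can be done
None
```

I pressed the bell to its stop, seated the strainer in the shaker with its cap on, and lifted the cap about 10 cm clear; the job is handed in (no verdict was returned).

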